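# Set the long-path cell in the photometer's light path

### The arm

A 7-joint arm with a two-finger parallel gripper is mounted at the origin on a cart in front of the work surface, level with it; the furniture and walls round the work are solid. World frame = base frame: x ahead of the robot, y to its left, z up, the work surface at z = 0. Lengths are in m, angles in rad, forces in N, time in s.
With the tool pointing down it reaches from about 0.4 to 0.85 m from the base axis. Payload 10.4 kg.
Tool frame: the origin (TCP) lies midway between the tips of the shut fingers; the grasp point (between the pads) lies 19 mm behind it; z points along the fingers, y is the line along which they close (so a half turn about z gives the same grasp; the last joint's range is limited). The gripper opens to 87 mm and grips with 3 to 60 N. Pads are 19 mm wide; open, the fingers measure 117 mm over their backs; the gripper's body (75 mm by 190 mm) begins 51 mm behind the grasp point.
Start: joints at [1.322, 0.332, -0.065, 1.46, 0.022, 1.35, -0.088], TCP at [0.14, -0.609, 0.223] pointing down, gripper open.
Joint ranges: [-2.6, 2.6], [-0.5, 2.12], [-1.47, 1.34], [0.16, 2.42], [-1.27, 4.41], [0.06, 2.06], [-2.6, 2.6]. Speed limits (rad/s): [2.22, 2.22, 2.79, 2.79, 3.14, 3.14, 3.14].

### API

Orientations are given as a unit quaternion [x, y, z, w].
In Python, from bench import r gives the robot as it stands.
- The arm moves only by the tool carry_out, never from a script. Its argument "steps" is a list that holds one entry, the list of rows, each a list of 6 numbers: the shift along the tool's x, y, z in cm, then the turn, a rotation vector about the tool's x, y, z in rad. In form: [[[dx, dy, dz, wx, wy, wz], ...]]. A call has 1 to 20 rows; each row is the pose to reach, as a shift and turn from the pose commanded when the call began, along the tool's axes at that moment; what a row does not reach only later rows make up. A row lasts 1/12 s, in which the tool goes at most 41.7 mm and 7.16 degrees, less where a joint would pass 70% of its speed; a pose out of reach is approached as far as the arm can. A call with a gripper value outside its range is refused whole. "hand" is the closure, from -1 (fully open) to 1 (shut), set as the call begins (left out, the last holds). The fingers move at their own pace and stop on an object; "squeeze" is the grip in N (left out, the last holds). Time passes only in rows, so rows that repeat a pose let the fingers close. It gives the time, the measured TCP pose, the force, the opening and the grip force at its end, in the units of the state.
- r.read_state(): the state, without advancing time (a new reading comes with each control period).
- r.camera(name): name is "scene" or "top" or "wrist"; returns the picture (384x512x3 uint8, red, green, blue); there is no depth.
- r.camera_params(name): a dict with "fx", "fy", "cx", "cy" (pixels), "D" ([k1, k2, p1, p2, k3] as OpenCV has them; the pictures are not rectified), "view" (4x4, takes a point from world to camera coordinates). Camera axes: x right, y up, looking along -z (the intrinsics and any distortion apply to the point x, -y, -z); pixel columns grow to the right and rows downward; lengths in m; the calibration is good to about 2 mm. A picture is of the moment at which its call begins: read the wrist's pose just before it. camera_params takes no time and is no camera call; for the wrist camera it gives the pose at the moment of the call.
- r.close_job(): hands the job in; it is judged then, once.
The state is a dict: "time": time; "joint_positions": joint angles; "joint_vel": joint speeds; "joint_torque": joint torques, N m; "ee_pos": TCP position; "eef_rot": TCP orientation; "ft_force": force on the tool from outside, world axes, zero at the start; "torque": the same for the moment, N m; "width": finger opening in m; "grip_force": force on a finger pad.
Only numpy, scipy, OpenCV 4.12 (cv2) and the standard library are available. Lean on these libraries where they do the work, as an engineer would, in place of code of your own. Each camera call takes 0.05 s, during which the arm holds its last target. There are 200 camera calls.

### The job

Slide the long white cell across the photometer's plate until one long side lies flat against the steel stop rail and one clear end is up against the black face of the detector, so that the light from the lamp passes straight through both clear ends. Do not lift the cell off the plate or tip it over, and leave the beaker, dropper bottle and petri dish behind the photometer where they are.

Things in the scene. Friction and masses are not known exactly. Their poses are not given: they have to be found in the camera images.
- cell_center (a point): Centre of the loose white optical cell, a closed box 50 mm (x) by 100 mm (y) by 62 mm (z, up), 31 mm above its underside; about 0.3 kg. Long sides (facing its +x and -x) opaque; the 50 x 62 mm ends (facing +y, -y) are clear windows; either may face the detector. Two grey stoppers, 20 mm across and 28 mm either side of the centre along y, stand 14 mm above the box.
- cell: The same cell; origin at the centre of its underside, same axes. It starts standing on the photometer's plate, on the robot's side of the light path, its long axis skewed up to about 0.6 rad from the light path, and slides freely.
- seat (a point): Where the cell's centre must come: on the light path, 31 mm above the plate. Axes are the photometer's: x away from the robot to the stop rail, y along the light path to the detector (left), z up. The seated cell's axes lie along these. The photometer is fixed, turned up to about 0.22 rad. Its grey plate spans x -140 to +80, y -320 to +140 mm from here; its top is 12 mm above the bench.
- rail_face (a point): Lower edge, at plate level and half-way along, of the robot-side face of the steel stop rail on the photometer's plate; the seat lies 25 mm before this face. Axes as the seat's. The rail runs 135 mm either way along y, is 30 mm high and 14 mm thick.
- detector_face (a point): Centre of the round window in the detector's black stop face (60 mm wide, 70 mm high), 34 mm above the plate, 50 mm beyond the seat along y. Axes as the seat's. A grey housing 84 mm high (6 mm button on top), 100 mm wide, stands behind it.
- lamp_nose (a point): Centre of the end of the lamp's black tube (36 mm across), 34 mm above the plate, at the other end of the light path, 285 mm from the detector face. Axes as the seat's. A grey housing 84 mm high, 100 mm wide, stands behind it. The space between lamp and detector is open from above.
- beaker: Clear glass beaker, 54 mm across, 69 mm high, loose on the bench behind the photometer; origin at the centre of its underside. Leave it.
- dropper_bottle: Slim white dropper bottle, 37 mm across, 133 mm high, loose on the bench behind the photometer; origin at the centre of its underside. Leave it.
- petri_dish: Clear flat petri dish, 91 mm across, 15 mm high, loose on the bench behind the photometer; origin at the centre of its underside. Leave it.

How it is judged:
At the end, for the whole second after the job is handed in: The cell stands upright (within 4 degrees) and at rest on the plate, its centre within 5 mm across and 6 mm along the light path of the seat point (long side against the rail, end against the detector face), its long axis within 0.07 rad (4 degrees) of the light path (x of cell_center in the frame of seat between -0.005 and 0.005 m and y of cell_center in the frame of seat between -0.006 and 0.006 m and z of cell_center in the frame of seat between -0.005 and 0.005 m and angle between the y axis of cell_center and the y axis of seat, either way round below 0.07 rad and angle between cell_center's own z axis and vertical below 0.07 rad and linear speed of cell below 0.01 m/s); the robot touches nothing.
It fails at once if the cell is tipped more than 0.35 rad (20 degrees) (angle between cell_center's own z axis and vertical above 0.35 rad).
It fails at once if the cell is lifted more than 20 mm off the plate (z of cell_center in the frame of seat above 0.02 m).
It fails at once if the beaker is moved more than 20 mm (distance of beaker from where it was at the start of the episode above 0.02 m).
It fails at once if the dropper bottle is moved more than 20 mm (distance of dropper_bottle from where it was at the start of the episode above 0.02 m).
It fails at once if the petri dish is moved more than 20 mm (distance of petri_dish from where it was at the start of the episode above 0.02 m).
It also fails if it takes over 51 s, if anything falls off the work surface, if the arm or the gripper's body presses on something with over 40 N, if the wrist force passes 120 N, or if a joint passes its speed limit or range.

## Working session

There is one attempt and no reset: what is moved stays moved. The work goes in short steps, Python scripts to look and compute and a tool call to move; the robot and the scene stay as the last step left them, time stands still between calls to the robot, and variables do not carry over. Pictures are saved under pics/ and viewed, at most 10 in all, crops included, and the job is handed in when it is done.

Besides the shell and the picture viewer there is one more tool, called after "Emit:" as name([rows], argument=value, ...), one row to a line, values as JSON. carry_out: Moves the arm, as the interface text tells. Its arguments: {"type":"object","properties":{"steps":{"type":"array","items":{"type":"array","items":{"type":"array","items":{"type":"number"}}}},"hand":{"type":"number"},"squeeze":{"type":"number"}},"required":["steps"]}

```bash
ls; mkdir -p pics; python3 - <<'E'
from bench import r
import cv2,numpy as np
s=r.read_state(); print(s)
for n in("top","scene"):
    im=r.camera(n); cv2.imwrite(f"pics/{n}0.png",im[:,:,::-1]); print(n,{k:np.round(v,4).tolist() for k,v in r.camera_params(n).items()})
E
```

```text
pics
{'time': 0.0, 'joint_positions': array([ 1.32243163,  0.33285418, -0.06470574,  1.46093223,  0.02160925,
        1.3499352 , -0.08846274]), 'joint_vel': array([ 0.00120522, -0.0003422 , -0.00137972, -0.00016553,  0.00121516,
        0.0005012 , -0.00065105]), 'joint_torque': array([-7.08569914e-04, -6.23262906e+01,  2.42872996e-02, -3.89899814e+01,
       -6.12156163e-02,  3.97146447e-02,  9.48842080e-05]), 'ee_pos': array([ 0.13981228, -0.60875522,  0.22176937]), 'eef_rot': array([ 9.93631605e-01,  1.12675290e-01, -1.18027061e-04, -7.06724654e-04]), 'ft_force': array([-0.27282735, -0.32362531,  0.60783643]), 'torque': array([ 0.01636389, -0.00842812,  0.01017012]), 'grip_force': 0.0, 'width': 0.08662185497036999}
top {'fx': 376.8392, 'fy': 376.8392, 'cx': 257.8599, 'cy': 195.1794, 'D': [-0.1139, 0.0, 0.0, 0.0, 0.0], 'view': [[0.0089, -0.9999, 0.0126, 0.0205], [0.9944, 0.0102, 0.1047, -0.6215], [-0.1049, 0.0116, 0.9944, -0.8673], [0.0, 0.0, 0.0, 1.0]]}
scene {'fx': 350.277, 'fy': 350.277, 'cx': 251.8291, 'cy': 194.2134, 'D': [-0.0111, 0.0, 0.0, 0.0, 0.0], 'view': [[0.8093, -0.587, -0.0202, -0.4647], [0.3843, 0.5032, 0.774, -0.2888], [-0.4442, -0.6342, 0.6329, -0.598], [0.0, 0.0, 0.0, 1.0]]}
```

View pics/top0.png

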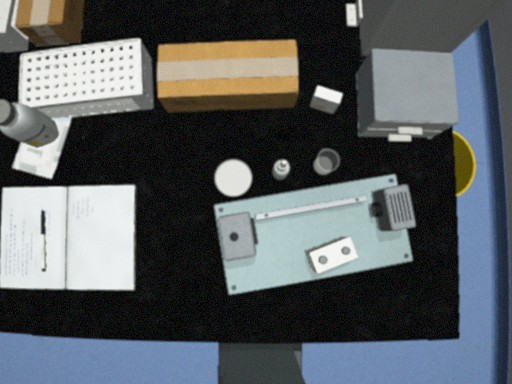

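View pics/scene0.png

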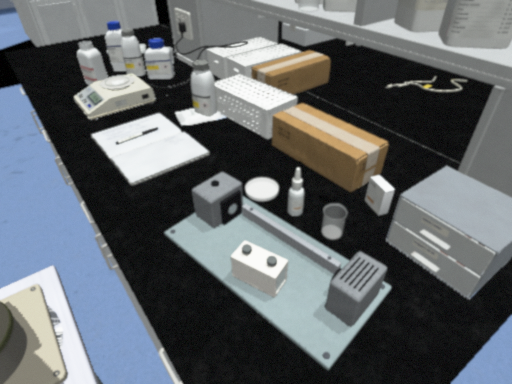

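The top view shows the detector at (237,237), the lamp at (393,207), the rail from (257,216) to (366,200), and the cell at (332,255). The dish, bottle and beaker sit behind the rail. The scene view agrees. Next I measure the plate outline and the cell's top face.

```bash
cat > h.py <<'E'
import cv2,numpy as np
from bench import r
def cast(px,P,z):
    K=np.array([[P['fx'],0,P['cx']],[0,P['fy'],P['cy']],[0,0,1]])
    n=cv2.undistortPoints(np.float64(px).reshape(-1,1,2),K,np.float64(P['D'])).reshape(-1,2)
    V=np.array(P['view']);R=V[:3,:3];o=-R.T@V[:3,3]
    d=np.c_[n[:,0],-n[:,1],-np.ones(len(n))]@R
    return (o+d*((z-o[2])/d[:,2])[:,None])[:,:2]
def big(m,box=None):
    m=m.astype(np.uint8)
    if box: b=np.zeros_like(m);b[box[1]:box[3],box[0]:box[2]]=1;m=m&b
    c,_=cv2.findContours(m,cv2.RETR_EXTERNAL,cv2.CHAIN_APPROX_NONE)
    return max(c,key=cv2.contourArea).reshape(-1,2)
def rect(xy):
    # centre, sizes (long, short), direction of long side with +y component
    c,s,a=cv2.minAreaRect(np.float32(xy*1000)); b=cv2.boxPoints((c,s,a))
    e=[b[1]-b[0],b[2]-b[1]]; e.sort(key=np.linalg.norm); d=e[1]*np.sign(e[1][1])
    return np.array(c)/1000,[np.linalg.norm(e[1]),np.linalg.norm(e[0])],np.arctan2(-d[0],d[1])
def toframe(p,seat,a):
    x=np.array([np.cos(a),np.sin(a)]);y=np.array([-np.sin(a),np.cos(a)]);q=np.asarray(p)-seat
    return np.c_[q@x,q@y] if q.ndim>1 else np.array([q@x,q@y])
E
python3 - <<'E'
from h import *
im=cv2.imread("pics/top0.png");P=r.camera_params("top")
h=cv2.cvtColor(im,cv2.COLOR_BGR2HSV)
print("plate",h[265,270],"cell",h[247,335],h[262,345],"rail",h[207,320])
plate=(h[...,0]>75)&(h[...,0]<105)&(h[...,1]>25)&(h[...,1]<90)&(h[...,2]>110)
c=big(plate,(200,165,430,305)); hull=cv2.convexHull(c).reshape(-1,2)
C,s,a=rect(cast(hull,P,.012)); print("plate",C,s,a)
ax=np.array([np.cos(a),np.sin(a)]);ay=np.array([-ax[1],ax[0]])
seat=C+.03*ax+.09*ay; print("seat",seat)
print("rail ends(front,z.042?)",toframe(cast([[257,218],[366,203]],P,.042),seat,a))
w=(h[...,1]<25)&(h[...,2]>200)
for t in(190,215,235):
  w=(h[...,1]<30)&(h[...,2]>t)
  cc=cv2.convexHull(big(w,(295,225,370,285))).reshape(-1,2)
  cc=cast(cc,P,.074); c2,s2,a2=rect(cc); print("cell",t,c2,s2,a2,toframe(c2,seat,a),a2-a)
cv2.imwrite("pics/crop.png",cv2.resize(im[165:305,200:430],None,fx=3.4,fy=3.4,interpolation=cv2.INTER_NEAREST))
E
```

```text
plate [ 90  28 206] cell [ 40   3 244] [ 72  18 216] rail [ 97  11 212]
plate [ 0.53288849 -0.11129579] [np.float32(460.07745), np.float32(220.69394)] 0.17894366
seat [ 0.54639034 -0.01739318]
rail ends(front,z.042?) [[ 0.02776313  0.04118584]
 [ 0.01864143 -0.221428  ]]
cell 190 [ 0.47467297 -0.15428276] [np.float32(109.93739), np.float32(74.89272)] 0.3950018 [-0.0949372  -0.12193878] 0.21605814
cell 215 [ 0.48312027 -0.14629153] [np.float32(100.09466), np.float32(49.94793)] 0.3751272 [-0.08520243 -0.11557869] 0.19618353
cell 235 [ 0.48329565 -0.14537012] [np.float32(96.39968), np.float32(46.55583)] 0.37246844 [-0.08486585 -0.1147032 ] 0.19352478
```

View pics/crop.png

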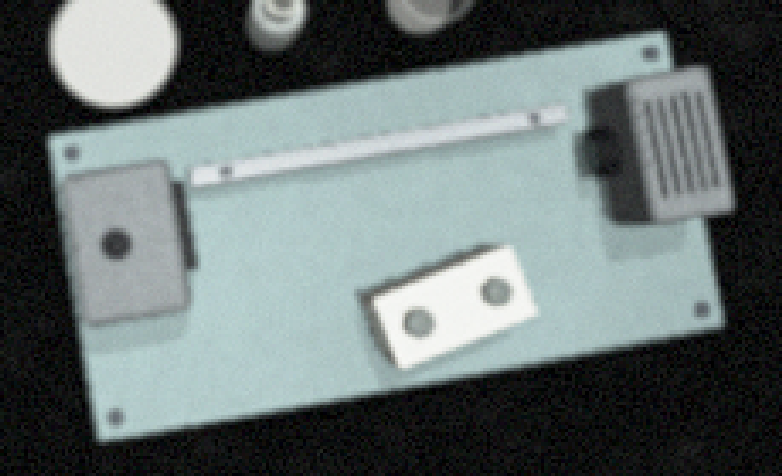

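The plate comes out at 460.1×220.7 mm and the cell at 100.1×49.9 mm, both as specified. The rail's front edge, corrected to the crop at (257,220)–(367,201), agrees with the seat. I plan to grip the cell across its width, above the rail height. First I need to check the bottle's clearance from the gripper body and work out the approach.

```bash
cat >> h.py <<'E'
from scipy.spatial.transform import Rotation as Ro
seat=np.array([.5464,-.0174]);a=.179
def goal(p,psi):
    # shift (cm) and rotvec in tool axes to reach p with tool x at heading psi, z down
    s=r.read_state();R0=Ro.from_quat(s['eef_rot']);Rt=Ro.from_euler('z',psi)*Ro.from_euler('x',np.pi)
    print("t",s['time'],"pos",s['ee_pos'].round(4),"F",s['ft_force'].round(1),"w",round(s['width'],4))
    print("shift",(R0.inv().apply(np.array(p)-s['ee_pos'])*100).round(2),"turn",(R0.inv()*Rt).as_rotvec().round(3))
E
python3 - <<'E'
from h import *
P=r.camera_params("top")
print("rail",toframe(cast([[256.8,219.7],[366.8,200.9]],P,.042),seat,a))
print("bottle top, base",toframe(cast([[281.5,168]],P,.133),seat,a),toframe(cast([[279,176]],P,0),seat,a))
print("beaker rim",toframe(cast([[327,159]],P,.069),seat,a))
goal([.4832,-.1461,.20],.375+np.pi/2)
E
```

```text
rail [[ 0.02390313  0.04233016]
 [ 0.02322861 -0.22434763]]
bottle top, base [[ 0.12041331 -0.02693658]] [[ 0.12330442 -0.03124365]]
beaker rim [[ 0.13428447 -0.1423356 ]]
t 0.1 pos [ 0.1398 -0.6088  0.2218] F [-0.5 -0.  -0.1] w 0.087
shift [ 43.82 -37.41   2.23] turn [-1.00e-03 -1.00e-03 -1.72e+00]
```

Emit:
carry_out([
  [[3.1,-2.7,0.1,0,0,-0.12],[6.2,-5.4,0.2,0,0,-0.24],[9.3,-8,0.3,0,0,-0.36],[12.4,-10.6,0.5,0,0,-0.48],[15.5,-13.2,0.7,0,0,-0.6],[18.6,-15.9,0.9,0,0,-0.72],[21.7,-18.5,1.1,0,0,-0.84],[24.8,-21.2,1.3,0,0,-0.96],[27.9,-23.8,1.5,0,0,-1.08],[31,-26.5,1.7,0,0,-1.2],[34.1,-29.1,1.9,0,0,-1.32],[37.2,-31.8,2,0,0,-1.44],[40.3,-34.4,2.1,0,0,-1.56],[42.5,-36.3,2.2,0,0,-1.66],[43.8,-37.4,2.2,0,0,-1.72],[43.8,-37.4,2.2,0,0,-1.72],[43.8,-37.4,2.2,0,0,-1.72],[43.8,-37.4,2.2,0,0,-1.72]],
], hand=-1)

```text
time: 1.6
ee_pos: [0.4823, -0.1481, 0.2003]
eef_rot: [0.564, 0.826, -0.0, -0.0]
ft_force: [-0.7, 0.8, 0.6]
width: 0.0868
grip_force: 0.0
```

```bash
python3 - <<'E'
from h import *
goal([.4832,-.1461,.05],.375+np.pi/2)
P=r.camera_params("wrist"); im=r.camera("wrist")[:,:,::-1].copy(); cv2.imwrite("pics/w1.png",im)
h=cv2.cvtColor(im,cv2.COLOR_BGR2HSV)
for t in(205,220):
  c=cast(cv2.convexHull(big((h[...,1]<30)&(h[...,2]>t))).reshape(-1,2),P,.074);print(t,rect(c))
E
```

```text
t 1.6 pos [ 0.4823 -0.1481  0.2003] F [-0.7  0.8  0.6] w 0.0868
shift [ 0.16  0.17 15.02] turn [-0.001  0.    -0.004]
205 (array([ 0.51322894, -0.07746227]), [np.float32(217.60976), np.float32(177.5164)], np.float32(0.18191884))
220 (array([0.61871515, 0.04491298]), [np.float32(59.73979), np.float32(39.252434)], np.float32(0.54961646))
```

View pics/w1.png

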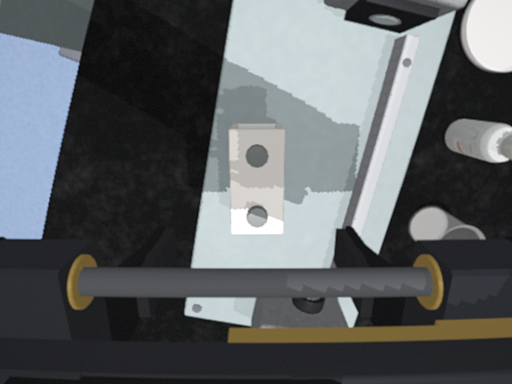

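The wrist view shows the cell's top face, half in shadow, with corners at (229,129), (284,129), (284,234) and (231,234). The rail is at right, running from (400,40) to (350,225). I'll cast these as a cross-check.

```bash
python3 - <<'E'
from h import *
P=r.camera_params("wrist")
print("cell",rect(cast([[229,128],[284,129],[284,234],[231,234]],P,.074)))
print("rail",toframe(cast([[401,38],[357,198]],P,.042),seat,a))
E
```

```text
cell (array([ 0.48379929, -0.14640019]), [np.float32(100.991646), np.float32(51.17802)], np.float32(0.37146482))
rail [[ 0.02017454  0.0374751 ]
 [ 0.02192562 -0.11976275]]
```

Emit:
carry_out([
  [[0.2,0.1,2.5,0,0,0],[0.2,0.1,5,0,0,0],[0.2,0.1,7.5,0,0,0],[0.2,0.1,10,0,0,0],[0.2,0.1,12,0,0,0],[0.2,0.1,13.5,0,0,0],[0.2,0.1,14.5,0,0,0],[0.2,0.1,15,0,0,0],[0.2,0.1,15,0,0,0],[0.2,0.1,15,0,0,0]],
])

```text
time: 2.48
ee_pos: [0.4835, -0.1449, 0.0512]
eef_rot: [0.563, 0.826, -0.0, 0.0]
ft_force: [0.3, -0.2, 0.4]
width: 0.0872
grip_force: 0.0
```

Emit:
carry_out([
  [[0,0,0,0,0,0],[0,0,0,0,0,0],[0,0,0,0,0,0],[0,0,0,0,0,0],[0,0,0,0,0,0],[0,0,0,0,0,0],[0,0,0,0,0,0],[0,0,0,0,0,0],[0,0,0,0,0,0],[0,0,0,0,0,0],[0,0,0,0,0,0],[0,0,0,0,0,0]],
], hand=1, squeeze=10)

```text
time: 3.48
ee_pos: [0.4832, -0.1444, 0.0506]
eef_rot: [0.563, 0.827, -0.0, -0.0]
ft_force: [-1.6, 0.4, 2.5]
width: 0.0496
grip_force: 10.0
```

```bash
python3 - <<'E'
from h import *
ax=np.array([np.cos(a),np.sin(a)]);ay=np.array([-ax[1],ax[0]])
p=seat-.012*ax-.012*ay
print(toframe(r.read_state()['ee_pos'][:2],seat,a)); goal([*p,.05],a+np.pi/2)
E
```

```text
[-0.08478873 -0.1137318 ]
t 3.4833 pos [ 0.4832 -0.1444  0.0506] F [-1.6  0.4  2.5] w 0.0496
shift [8.56 9.12 0.06] turn [-0.     0.     0.196]
```

Emit:
carry_out([
  [[0.4,0.4,0,0,0,0.04],[1.1,1.2,0,0,0,0.08],[1.9,2,0,0,0,0.12],[2.7,2.9,0,0,0,0.16],[3.5,3.7,0,0,0,0.19],[4.3,4.6,0,0,0,0.196],[5.1,5.4,0,0,0,0.196],[5.9,6.3,0,0,0,0.196],[6.7,7.1,0,0,0,0.196],[7.4,7.9,0,0,0,0.196],[8,8.5,0,0,0,0.196],[8.4,8.9,0,0,0,0.196],[8.6,9.1,0,0,0,0.196],[8.6,9.1,0,0,0,0.196],[8.6,9.1,0,0,0,0.196]],
])

```text
time: 4.73
ee_pos: [0.5368, -0.03, 0.0506]
eef_rot: [0.641, 0.768, 0.001, -0.0]
ft_force: [0.7, 2.8, 2.3]
width: 0.0493
grip_force: 10.0
```

```bash
python3 - <<'E'
from h import *
print(toframe(r.read_state()['ee_pos'][:2],seat,a)); goal([*seat,.05],a+np.pi/2)
im=r.camera("top")[:,:,::-1]; cv2.imwrite("pics/t2.png",cv2.resize(im[150:310,200:430],None,fx=3.4,fy=3.4))
E
```

```text
[-0.01169027 -0.01071334]
t 4.7333 pos [ 0.5368 -0.03    0.0506] F [0.7 2.8 2.3] w 0.0493
shift [1.07 1.17 0.06] turn [ 0.001 -0.001  0.001]
```

View pics/t2.png

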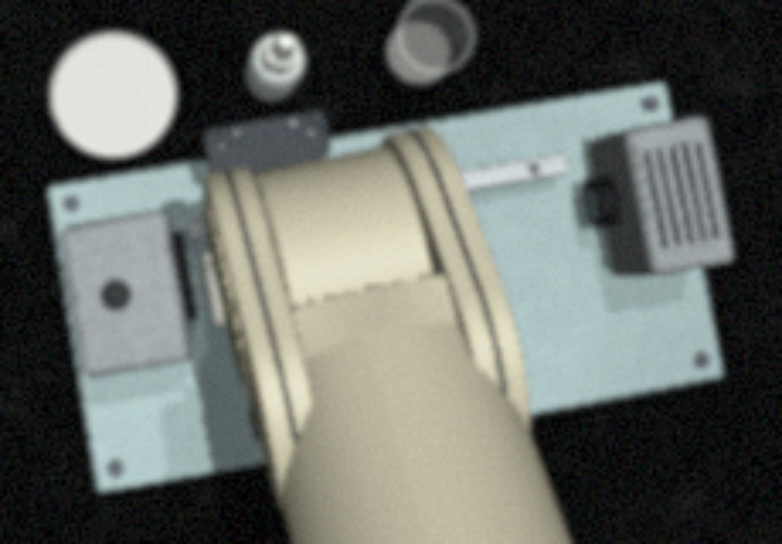

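Gripped and aligned, the cell is about 12 mm short of both stops. In the picture the gripper body at (265,125) clears the bottle at (280,60). Next I close on the rail in small steps.

Emit:
carry_out([
  [[0,0.2,0,0,0,0],[0,0.4,0,0,0,0],[0,0.6,0,0,0,0],[0,0.7,0,0,0,0],[0,0.8,0,0,0,0],[0,0.85,0,0,0,0],[0,0.9,0,0,0,0],[0,0.9,0,0,0,0],[0,0.9,0,0,0,0]],
])

```text
time: 5.53
ee_pos: [0.5443, -0.0301, 0.0506]
eef_rot: [0.641, 0.767, -0.001, -0.001]
ft_force: [-6.4, -1.0, 9.3]
width: 0.0497
grip_force: 10.0
```

Emit:
carry_out([
  [[0,0.05,0,0,0,0],[0,0.1,0,0,0,0],[0,0.15,0,0,0,0],[0,0.2,0,0,0,0],[0,0.2,0,0,0,0],[0,0.2,0,0,0,0]],
])

```text
time: 6.03
ee_pos: [0.5463, -0.0299, 0.0506]
eef_rot: [0.641, 0.767, -0.001, -0.001]
ft_force: [-6.4, -0.9, 8.3]
width: 0.0502
grip_force: 10.0
```

```bash
python3 - <<'E'
from h import *
s=r.read_state();print(toframe(s['ee_pos'][:2],seat,a),toframe(s['ft_force'][:2],np.zeros(2),a)); goal([*seat,.05],a+np.pi/2)
E
```

```text
[-0.0023375  -0.01227384] [-6.49825751  0.29508685]
t 6.0333 pos [ 0.5463 -0.0299  0.0506] F [-6.4 -0.9  8.3] w 0.0502
shift [1.23 0.23 0.06] turn [-0.002  0.001 -0.001]
```

```bash
python3 - <<'E'
from h import *
im=r.camera("wrist")[:,:,::-1]; cv2.imwrite("pics/w2.png",im)
E
```

```text
(no output)
```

View pics/w2.png

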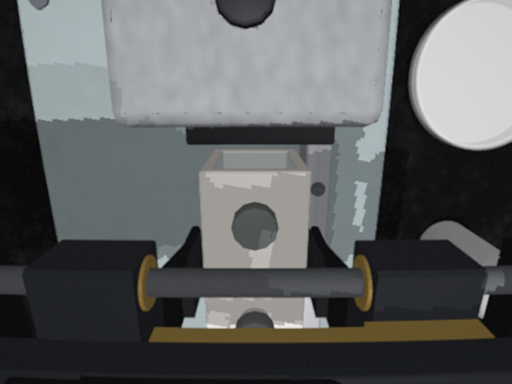

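The wrist view shows the cell's top face spanning columns 201–308, with its right side up at the rail and the detector face about 12 mm ahead. I'll measure it in the seat frame.

```bash
python3 - <<'E'
from h import *
P=r.camera_params("wrist")
print("cell far corners, mid sides",toframe(cast([[201,173],[308,173],[203,255],[308,255]],P,.074),seat,a))
print("rail top front edge / det face top edge",toframe(cast([[304,147],[306,165]],P,.042),seat,a),toframe(cast([[188,143],[334,143]],P,.082),seat,a))
E
```

```text
cell far corners, mid sides [[-0.02657464  0.03437708]
 [ 0.02051283  0.03436924]
 [-0.02758762 -0.00568596]
 [ 0.02241051 -0.00566704]]
rail top front edge / det face top edge [[0.02307321 0.04088799]
 [0.02454703 0.03118224]] [[-0.02990502  0.04875057]
 [ 0.02918876  0.04874787]]
```

Emit:
carry_out([
  [[0,0,-0.05,0,0,0],[0,0,-0.05,0,0,0],[0,0,-0.05,0,0,0]],
])

```text
time: 6.33
ee_pos: [0.5468, -0.0295, 0.0506]
eef_rot: [0.641, 0.767, -0.0, -0.0]
ft_force: [-1.4, -0.3, -2.0]
width: 0.0503
grip_force: 10.0
```

Emit:
carry_out([
  [[0,0.05,0,0,0,0],[0,0.1,0,0,0,0],[0,0.1,0,0,0,0],[0,0.1,0,0,0,0]],
])

```text
time: 6.67
ee_pos: [0.5482, -0.0287, 0.0508]
eef_rot: [0.641, 0.768, 0.0, -0.0]
ft_force: [0.2, -0.1, -4.8]
width: 0.0497
grip_force: 10.0
```

Emit:
carry_out([
  [[0,0.05,0,0,0,0],[0,0.1,0,0,0,0],[0,0.1,0,0,0,0],[0,0.1,0,0,0,0]],
])

```text
time: 7.0
ee_pos: [0.5485, -0.0288, 0.0507]
eef_rot: [0.641, 0.768, -0.001, -0.001]
ft_force: [-5.7, -0.1, -3.4]
width: 0.0499
grip_force: 10.0
```

Lifting 0.5 mm relieved the downforce, and the force rise at x ≈ 0.0 is now clear contact with the rail. Next I slide along the rail to the detector.

Emit:
carry_out([
  [[0.2,0,0,0,0,0],[0.4,0,0,0,0,0],[0.6,0,0,0,0,0],[0.8,0,0,0,0,0],[0.9,0,0,0,0,0],[1,0,0,0,0,0],[1.05,0,0,0,0,0],[1.1,0,0,0,0,0],[1.1,0,0,0,0,0],[1.1,0,0,0,0,0]],
])

```text
time: 7.83
ee_pos: [0.5466, -0.0189, 0.0507]
eef_rot: [0.641, 0.767, -0.001, -0.0]
ft_force: [-4.8, -3.7, -3.1]
width: 0.0497
grip_force: 10.0
```

Emit:
carry_out([
  [[0.05,0,0,0,0,0],[0.1,0,0,0,0,0],[0.15,0,0,0,0,0],[0.15,0,0,0,0,0],[0.15,0,0,0,0,0]],
])

```text
time: 8.25
ee_pos: [0.5464, -0.0175, 0.0507]
eef_rot: [0.641, 0.767, -0.001, -0.0]
ft_force: [-4.6, -4.0, -1.7]
width: 0.0504
grip_force: 10.0
```

Emit:
carry_out([
  [[0.05,0,0,0,0,0],[0.1,0,0,0,0,0],[0.1,0,0,0,0,0],[0.1,0,0,0,0,0]],
])

```text
time: 8.58
ee_pos: [0.5463, -0.017, 0.0507]
eef_rot: [0.641, 0.767, -0.001, 0.0]
ft_force: [-3.8, -5.3, -3.4]
width: 0.0495
grip_force: 10.0
```

```bash
python3 - <<'E'
from h import *
s=r.read_state();print(toframe(s['ee_pos'][:2],seat,a),toframe(s['ft_force'][:2],np.zeros(2),a)); goal([*seat,.05],a+np.pi/2)
E
```

```text
[-2.78973742e-05  4.58975255e-04] [-4.72810623 -4.56144661]
t 8.5833 pos [ 0.5463 -0.017   0.0507] F [-3.8 -5.3 -3.4] w 0.0495
shift [-0.05  0.    0.07] turn [-0.002  0.002 -0.001]
```

Emit:
carry_out([
  [[0.05,0,0,0,0,0],[0.1,0,0,0,0,0],[0.1,0,0,0,0,0],[0.1,0,0,0,0,0]],
])

```text
time: 8.92
ee_pos: [0.5463, -0.0169, 0.0507]
eef_rot: [0.642, 0.767, -0.001, 0.001]
ft_force: [-3.0, -7.0, -3.6]
width: 0.0497
grip_force: 10.0
```

Emit:
carry_out([
  [[0.05,0,0,0,0,0],[0.1,0,0,0,0,0],[0.1,0,0,0,0,0],[0.1,0,0,0,0,0]],
])

```text
time: 9.25
ee_pos: [0.5463, -0.0169, 0.0508]
eef_rot: [0.642, 0.767, -0.002, 0.001]
ft_force: [-1.7, -11.3, -4.0]
width: 0.0503
grip_force: 10.0
```

```bash
python3 - <<'E'
from h import *
s=r.read_state();print(toframe(s['ee_pos'][:2],seat,a),toframe(s['ft_force'][:2],np.zeros(2),a)); goal([*seat,.05],a+np.pi/2)
P=r.camera_params("wrist"); im=r.camera("wrist")[:,:,::-1]; cv2.imwrite("pics/w3.png",cv2.resize(im[90:260,160:360],None,fx=3.5,fy=3.5))
E
```

```text
[-1.14333080e-05  5.15014923e-04] [ -3.71410691 -10.85633251]
t 9.25 pos [ 0.5463 -0.0169  0.0508] F [ -1.7 -11.3  -4. ] w 0.0503
shift [-0.05  0.    0.08] turn [-0.001  0.004 -0.002]
```

View pics/w3.png

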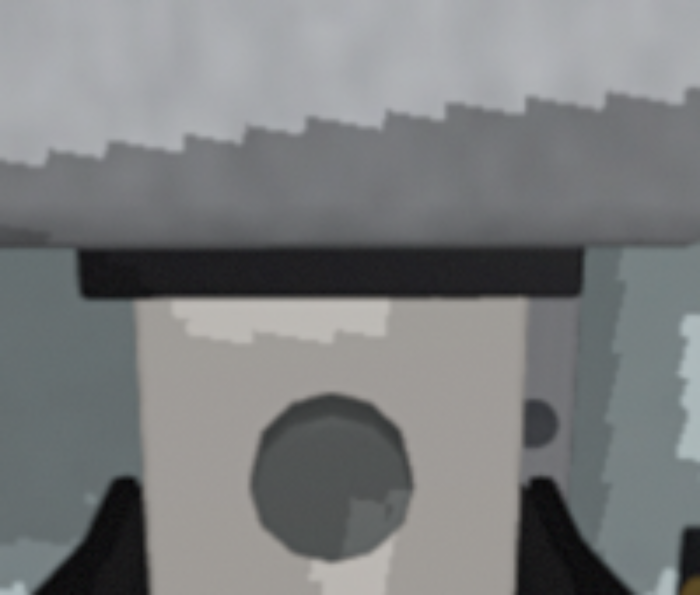

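The cell's end meets the black face across columns 135–525, and the tool has stopped with the force rising, so both stops are in contact. I'll relax the push, open and rise.

Emit:
carry_out([
  [[-0.08,0,0,0,0,0],[-0.15,-0.03,0.03,0,0,0],[-0.15,-0.03,0.03,0,0,0],[-0.15,-0.03,0.03,0,0,0]],
])

```text
time: 9.63
ee_pos: [0.5463, -0.0169, 0.0507]
eef_rot: [0.642, 0.767, -0.001, 0.001]
ft_force: [-3.6, -6.2, -2.2]
width: 0.0497
grip_force: 10.0
```

Emit:
carry_out([
  [[0,0,0,0,0,0],[0,0,0,0,0,0],[0,0,0,0,0,0],[0,0,0,0,0,0],[0,0,0,0,0,0],[0,0,0,0,0,0],[0,0,0,0,0,0],[0,0,0,0,0,0],[0,0,0,0,0,0],[0,0,0,0,0,0]],
], hand=-1)

```text
time: 10.47
ee_pos: [0.5465, -0.015, 0.0508]
eef_rot: [0.641, 0.767, -0.0, 0.0]
ft_force: [-0.4, -1.0, -0.1]
width: 0.0865
grip_force: 0.0
```

Emit:
carry_out([
  [[0,0,-0.5,0,0,0],[0,0,-1.5,0,0,0],[0,0,-3,0,0,0],[0,0,-5,0,0,0],[0,0,-7,0,0,0],[0,0,-9,0,0,0],[0,0,-11,0,0,0],[0,0,-13,0,0,0],[0,0,-15,0,0,0],[-3,-2,-16,0,0,0],[-6,-4,-16,0,0,0],[-9,-7,-16,0,0,0],[-12,-10,-16,0,0,0],[-15,-13,-16,0,0,0],[-18,-16,-16,0,0,0],[-21,-18,-16,0,0,0],[-24,-19,-16,0,0,0],[-26,-20,-16,0,0,0],[-26,-20,-16,0,0,0],[-26,-20,-16,0,0,0]],
])

```text
time: 12.13
ee_pos: [0.3957, -0.3071, 0.2115]
eef_rot: [0.642, 0.767, 0.0, 0.0]
ft_force: [0.6, 1.0, -0.1]
width: 0.0869
grip_force: 0.0
```

```bash
python3 - <<'E'
from h import *
P=r.camera_params("top"); im=r.camera("top")[:,:,::-1]
h=cv2.cvtColor(im,cv2.COLOR_BGR2HSV)
for t in(205,215,230):
  c,s,b=rect(cast(cv2.convexHull(big((h[...,1]<30)&(h[...,2]>t),(245,195,330,270))).reshape(-1,2),P,.074));print(t,toframe(c,seat,a),s,b-a)
cv2.imwrite("pics/t4.png",cv2.resize(im[135:305,200:430],None,fx=3.4,fy=3.4,interpolation=cv2.INTER_NEAREST))
E
```

```text
205 [ 0.00370421 -0.03861344] [np.float32(175.08273), np.float32(63.245525)] -0.005228415
215 [ 0.00420418 -0.03842058] [np.float32(174.6798), np.float32(60.09885)] -0.004371628
230 [ 0.00130682 -0.00110092] [np.float32(97.41266), np.float32(51.461452)] -0.012753755
```

View pics/t4.png

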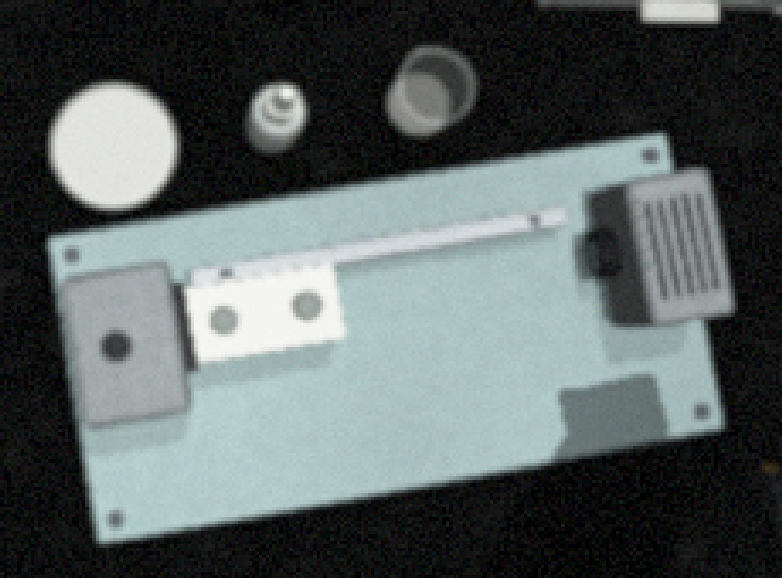

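The top view shows the cell flat along the rail, with its left end at the detector's black face at (190,325). It is about (1, −1) mm and 0.01 rad from the seat, and the beaker, bottle and dish have not moved. The arm is clear, so I hand in.

```bash
python3 -c "
from bench import r
print(r.close_job())"
```

```text
the job is handed in; nothing more can be done
None
```

The cell is flat against the rail and up against the detector face, measured within about 1–2 mm and 0.01 rad of the seat; the other items were not moved, and the job is handed in (no verdict came back).

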